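Fit the pinch-tab dust cap into the lens of the up-looking inspection camera

TASK

Gluing is about to start, so close the lens of the up-looking inspection camera against drips and dust: pick the dust cap up by squeezing its two tabs together, lower it into the mouth of the lens, press it gently down against the springy sealing ring, and let the tabs go while it is pressed home so that both spring out under the rim and hold the cap level. Do not force anything, do not knock the camera, and leave the brush, the screwdriver and the mixing cup where they are.

Things in the scene. Friction and masses are not known exactly. Their poses are not given: they have to be found in the camera images.
- camera: Up-looking inspection camera, bolted down: foot plate 120 x 110 x 10 mm, grey cube 66 mm wide, on it an upright black lens whose front barrel (84 mm outside) ends in an open mouth. Origin: centre of the foot plate's underside, on the bench; z up, also the lens axis. A push of over 18 N from the cap, or over 8 N from the gripper or arm, damages it.
- rim_lowest (a point): Point on the lens axis 115 mm above the camera's origin: centre of the flat top of the lens rim at its lowest. The focus is set differently each time and locked: the rim lies 0 to 22 mm above this point, not measured, to be seen or felt. Mouth: 60 mm bore through an inward rim 3 mm thick, below it an undercut groove of 68 mm bore, 13 mm high.
- seal_highest (a point): Point on the lens axis 141 mm above the camera's origin: the sealing ring's top at its highest. This rubber ring (73 to 78 mm diameter) stands 4 mm proud of the rim wherever the rim is. Pressed, it goes straight down like a spring: 1 N at first touch, then 2 N more per mm; at about 9 N it is flush and the cap meets the hard rim.
- cap: Loose black dust cap, 65 g, upright on the bench. Origin: centre of its underside, z up. Round plug (57 mm diameter, 0 to 12 mm above the origin, lower 4 mm chamfered) under a flange (80 mm, 12 to 16 mm above the origin) that comes to rest on the sealing ring. Two upright grey pinch tabs on top, facing each other along its x axis. May sit at any turn in the lens.
- tab_a_grip (a point): Middle of the outer face of the +x pinch tab, 24 mm from the cap's middle, 25 mm above its origin; the -x tab mirrors it. Each 18 mm wide along y, 5 thick, up to 31 mm above the origin, 48 mm over the outer faces when free. Squeezed, each slides in 8 mm to a stop (32 mm over both), against 3 N each at first, 7.8 N at the stops; grip with 12 to 30 N. Ribbed rubber faces, they hardly slip.
- tab_a (a joint): Inward slide in m of the +x pinch tab: 0 free, 0.008 fully squeezed; 0.0005 to 0.0036 when sprung out in the groove under the rim (0.002 if centred); 0.0044 or more when still held in by the rim's bore (not latched). Its lip, 4 to 7 mm above the cap's origin, reaches 36 mm from the middle when free (too wide for the mouth), 28 mm when squeezed (passes).
- tab_b (a joint): The same for the -x pinch tab. Both lips are below the rim, free to spring out into the groove, once the flange has pushed the sealing ring down by more than 2 mm (over 5 N; 7 to 9 N is right). Let go there, the ring lifts the cap a little until the lips bear on the underside of the rim.
- brush: Bystander: loose flat brush with a wooden handle, 56 x 219 x 14 mm, near the front edge of the bench. Origin: centre of its underside.
- screwdriver: Bystander: loose screwdriver with a red handle, 34 x 210 x 29 mm. Origin: centre of its underside.
- mixing_cup: Bystander: loose white mixing cup, 64 mm wide and 60 mm high, behind the camera. Origin: centre of its underside.
There are look-alikes about, which are no part of the job. What is meant by the cap is not turquoise, and is the larger of those in its own colour.

How it is judged:
On the way:
1. the cap is lifted off the bench by its tabs, both squeezed in (height (world z) of cap above 0.04 m and value of joint each of tab_a, tab_b above 0.006 m), for 0.2 s.
At the end, for the whole second after the job is handed in: the cap sits level (within about 3 degrees) and at rest in the mouth of the lens, on the lens axis within 3 mm, with both tabs sprung out in the groove under the rim (each tab reads between 0.4 and 4 mm: neither free nor held in by the bore) (horizontal distance between cap and camera below 0.003 m and z of cap in the frame of camera between 0.101 and 0.13 m and angle between cap's own z axis and vertical below 0.05 rad and value of joint tab_a between 0.0004 and 0.004 m and value of joint tab_b between 0.0004 and 0.004 m and linear speed of cap below 0.01 m/s); the robot touches nothing.
It fails at once if the cap is pushed against the camera or its lens with over 18 N while its tabs are squeezed in, or over 35 N (the grip of the latched tabs included) at any time (contact force between cap and camera above 35 N or (contact force between cap and camera above 18 N and value of joint each of tab_a, tab_b above 0.0055 m)).
It fails at once if the fingers or the arm press on the camera with over 8 N (contact force between any of the fingers, the arm and camera above 8 N).
It fails at once if the brush, the screwdriver or the mixing cup is shifted by over 30 mm (distance of any of brush, screwdriver, mixing_cup from where it was at the start of the episode above 0.03 m).
It also fails if it takes over 48 s, if anything falls off the work surface, if the arm or the gripper's body presses on something with over 40 N, if the wrist force passes 120 N, or if a joint passes its speed limit or range.

ROBOT

A 6-joint arm with a two-finger parallel gripper is mounted at the origin on a cart in front of the work surface, level with it; the furniture and walls round the work are solid. World frame = base frame: x ahead of the robot, y to its left, z up, the work surface at z = 0. Lengths are in m, angles in rad, forces in N, time in s.
With the tool pointing down it reaches from about 0.425 to 0.95 m from the base axis. Payload 3.5 kg.
Tool frame: the origin (TCP) lies between the finger pads; the fingertips stand 22 mm ahead of it and the grasp point (between the pads) lies 3 mm ahead of it (ctrl.nose_length is the z of the fingertips in the tool frame, in m); z points along the fingers, y is the line along which they close (so a half turn about z gives the same grasp; the last joint's range is limited). The gripper opens to 85 mm and grips with 20 to 120 N. Pads are 22 mm wide; open, the fingers measure 114 mm over their backs; the gripper's body (76 mm by 85 mm) begins 54 mm behind the grasp point. The pads swing forward as they close: fully open they stand 13 mm farther back than shut.
Start: joints at [-1.274, 0.286, 1.577, -0, 1.279, -0.15], TCP at [0.292, -0.609, 0.253] pointing down, gripper open.
Joint ranges: [-2.77, 2.77], [-0.9, 2.22], [0.21, 2.48], [-1.53, 4.67], [0.24, 2.81], [-2.84, 2.84]. Speed limits (rad/s): [2.79, 2.79, 3.14, 3.14, 3.14, 3.14].

INTERFACE

Orientations are given as a unit quaternion [x, y, z, w].
In Python, from plant import ctrl gives the robot as it stands. The module is installed in compiled form; this text tells all that it offers.
- The arm moves only by the tool send_rows, never from a script. Its argument "rows" is text: rows parted by semicolons, each of 7 numbers parted by spaces: the turn, a rotation vector about the tool's x, y, z in parts of the range, where 1.0 means 360 degrees, then the shift along the tool's x, y, z in fractions of the full range, 1 being 800 mm, then the opening, from -1 (shut) to 1 (fully open). A call has 1 to 8 rows; each row is the pose to reach, as a shift and turn from the pose commanded when the call began, along the tool's axes at that moment; what a row does not reach only later rows make up. A row lasts 1/8 s, in which the tool goes at most 62.5 mm and 10.7 degrees, less where a joint would pass 70% of its speed; a pose out of reach is approached as far as the arm can. A shift or turn number past 1, either way, is cut back to 1. A call with a gripper value outside its range is refused whole. The fingers move at their own pace and stop on an object; "grip_force" is the grip in N (left out, the last holds). Time passes only in rows, so rows that repeat a pose let the fingers close. It gives the time, the measured TCP pose, the force, the opening and the grip force at its end, in the units of the state.
- ctrl.get_state(): the state, without advancing time (a new reading comes with each control period).
- ctrl.read_camera(name): name is "side" or "top"; returns a dict with "color" (480x640x3 uint8, red, green, blue), "fx", "fy", "cx", "cy" (pixels), "D" ([k1, k2, p1, p2, k3] as OpenCV has them; the pictures are not rectified), "extrinsics" (4x4, takes a point from world to camera coordinates). Camera axes: x right, y down, z forward; pixel columns grow to the right and rows downward; lengths in m; the calibration is good to about 2 mm. A picture is of the moment at which its call begins. There is no depth.
- ctrl.sign_off(): hands the job in; it is judged then, once.
Trained networks look in a picture, given as the dict that the camera call returned (one of the last four; its "shot" number tells which), for a name from the list of things; names that differ only in an ending like _2 or _b are one class to them, and where a whole thing is asked for, a point or a joint stands for the part that bears it (a point fixed in the world has none). Each returns a list of dicts, best first, with "p" (0 to 1); they miss things now and then, are a little off and sometimes report something else, mostly with a low value. They report only what shows in the picture. A call takes as long as a camera call. They do not tell look-alikes from the thing itself.
- ctrl.look_for(picture, target): "position" ([x, y, z] in m, in the coordinates of the camera as it stood for that picture, good to about 4 mm: the middle of the surface that is visible of it).
The state is a dict: "time": time; "qpos": joint angles; "dq": joint speeds; "joint_efforts": joint torques, N m; "eef_pos": TCP position; "tcp_rot": TCP orientation; "contact_force": force on the tool from outside, world axes, zero at the start; "wrist_torque": the same for the moment, N m; "opening": opening from 0.0 (shut) to 1.0 (fully open); "finger_force": force on a finger pad.
Only numpy, scipy, OpenCV 4.12 (cv2) and the standard library are available. Lean on these libraries where they do the work, as an engineer would, in place of code of your own. Each camera call takes 0.05 s, during which the arm holds its last target. There are 200 camera calls.

## Working session

There is one attempt and no reset: what is moved stays moved. The work goes in short steps, Python scripts to look and compute and a tool call to move; the robot and the scene stay as the last step left them, time stands still between calls to the robot, and variables do not carry over. Pictures are saved under pics/ and viewed, at most 10 in all, crops included, and the job is handed in when it is done.

Besides the shell and the picture viewer there is one more tool, called after "Call:" as a command line: name --argument value ..., lists and objects as JSON in quotes. send_rows: Moves the arm, as the interface text tells. Its arguments: {"type":"object","properties":{"rows":{"type":"string"},"grip_force":{"type":"number"}},"required":["rows"]}

```bash
mkdir -p pics; cat > h.py <<'E'
import numpy as np, cv2
from plant import ctrl
def K(c): return np.array([[c['fx'],0,c['cx']],[0,c['fy'],c['cy']],[0,0,1.]])
def world(c,p):
    E=np.array(c['extrinsics']); return E[:3,:3].T@(np.array(p)-E[:3,3])
def ray(c,uv):
    E=np.array(c['extrinsics']); n=cv2.undistortPoints(np.array([[uv]],float),K(c),np.array(c['D'],float))[0,0]
    d=E[:3,:3].T@np.array([n[0],n[1],1]); return -E[:3,:3].T@E[:3,3], d/np.linalg.norm(d)
def onz(c,uv,z):
    o,d=ray(c,uv); return o+d*(z-o[2])/d[2]
def proj(c,P):
    E=np.array(c['extrinsics']); r=cv2.Rodrigues(E[:3,:3])[0]
    return cv2.projectPoints(np.array(P,float).reshape(-1,3),r,E[:3,3],K(c),np.array(c['D'],float))[0][:,0]
def tri(c1,u1,c2,u2):
    o1,d1=ray(c1,u1);o2,d2=ray(c2,u2)
    s=np.linalg.lstsq(np.c_[d1,-d2],o2-o1,rcond=None)[0]
    a,b=o1+s[0]*d1,o2+s[1]*d2
    return (a+b)/2,np.linalg.norm(a-b)
def save(c,n): cv2.imwrite('pics/'+n,c['color'][:,:,::-1])
E
python3 - <<'E'
from h import *
np.set_printoptions(precision=4,suppress=True)
print(ctrl.get_state(), ctrl.nose_length)
for n in('top','side'):
    c=ctrl.read_camera(n); save(c,n+'0.png')
    E=np.array(c['extrinsics']); print(n,c['fx'],c['cx'],c['D'],'campos',-E[:3,:3].T@E[:3,3],'fwd',E[2,:3])
    for t in('cap','camera','tab_a_grip','brush','screwdriver','mixing_cup'):
        for r in ctrl.look_for(c,t)[:4]: print(t,round(r['p'],2),world(c,r['position']),proj(c,world(c,r['position']))[0].round())
E
```

```text
{'time': 0.0, 'qpos': array([-1.274 ,  0.2872,  1.5782, -0.    ,  1.2786, -0.15  ]), 'dq': array([ 0.0016, -0.    ,  0.0009, -0.001 , -0.0002, -0.0011]), 'joint_efforts': array([ -0.0017, -40.5984, -29.2626,  -0.0002,   0.0058,   0.    ]), 'eef_pos': array([ 0.2915, -0.6081,  0.2519]), 'tcp_rot': array([ 0.9751,  0.2216, -0.0001, -0.0012]), 'contact_force': array([0.1422, 1.026 , 0.1929]), 'wrist_torque': array([ 0.04  , -0.0025, -0.0377]), 'finger_force': 0.0, 'opening': 0.9970616905818566} 0.022
top 446.970081829933 320.2425399321281 [-0.0512  0.      0.      0.      0.    ] campos [0.4623 0.1419 1.0466] fwd [ 0.1157  0.021  -0.9931]
cap 0.95 [0.4734 0.1851 0.0152] [311. 284.]
cap 0.78 [0.5867 0.2885 0.0158] [267. 236.]
cap 0.57 [0.4601 0.2974 0.0202] [262. 290.]
camera 0.84 [0.591  0.1281 0.1207] [336. 227.]
brush 0.8 [0.3497 0.2418 0.0161] [287. 339.]
screwdriver 0.68 [0.3828 0.0493 0.0211] [372. 324.]
mixing_cup 0.73 [0.5897 0.1291 0.1209] [336. 227.]
mixing_cup 0.67 [0.7886 0.0158 0.0274] [382. 148.]
mixing_cup 0.49 [0.3501 0.2442 0.0146] [286. 339.]
side 478.3177853388039 321.2131176043514 [-0.0014  0.      0.      0.      0.    ] campos [ 0.6177 -0.6155  0.4879] fwd [-0.0581  0.8939 -0.4444]
cap 0.89 [0.4704 0.1754 0.0087] [273. 275.]
cap 0.85 [0.4633 0.2852 0.0147] [277. 246.]
cap 0.44 [0.5626 0.2735 0.0153] [323. 248.]
tab_a_grip 0.61 [0.492  0.2869 0.0239] [290. 242.]
brush 0.75 [0.3549 0.2207 0.013 ] [219. 260.]
screwdriver 0.64 [0.3832 0.0263 0.0182] [207. 315.]
```

View pics/top0.png

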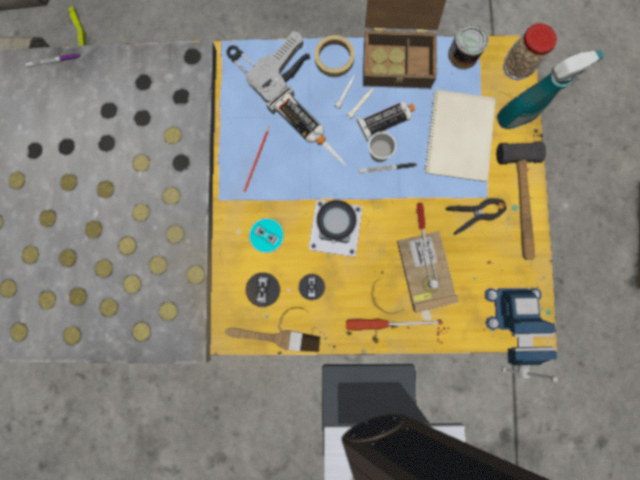

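View pics/side0.png

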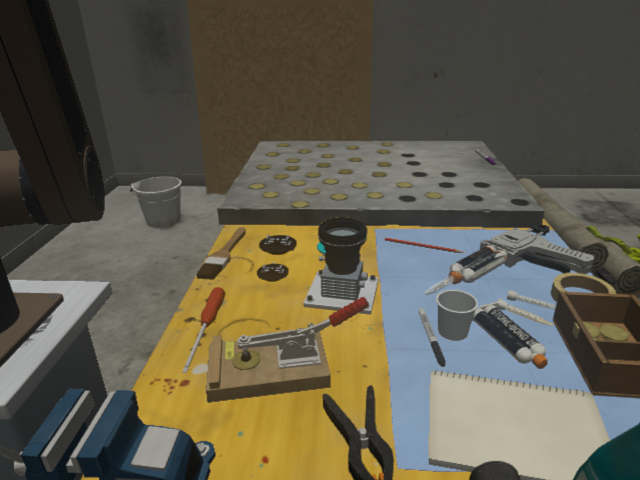

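Top view: the wanted large black cap is at (263,290), the small look-alike at (311,287), the turquoise one at (266,235), and the lens at (337,220). In the side view the large cap is at (277,244) and the lens mouth at (342,228). I'll zoom in on these.

```bash
python3 - <<'E'
from h import *
import pickle
C={n:ctrl.read_camera(n) for n in('top','side')}
pickle.dump(C,open('c0.pkl','wb'))
def crop(n,u,v,w,h,s): return cv2.resize(C[n]['color'][v:v+h,u:u+w,::-1],None,fx=s,fy=s,interpolation=cv2.INTER_CUBIC)
A=np.hstack([crop('top',238,265,50,50,8),crop('top',305,190,66,66,400/66)[:400,:400]])
B=np.hstack([crop('side',252,228,50,25,8),crop('side',300,205,80,40,5)])
cv2.imwrite('pics/z.png',np.vstack([A,B]))
E
```

```text
(no output)
```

View pics/z.png

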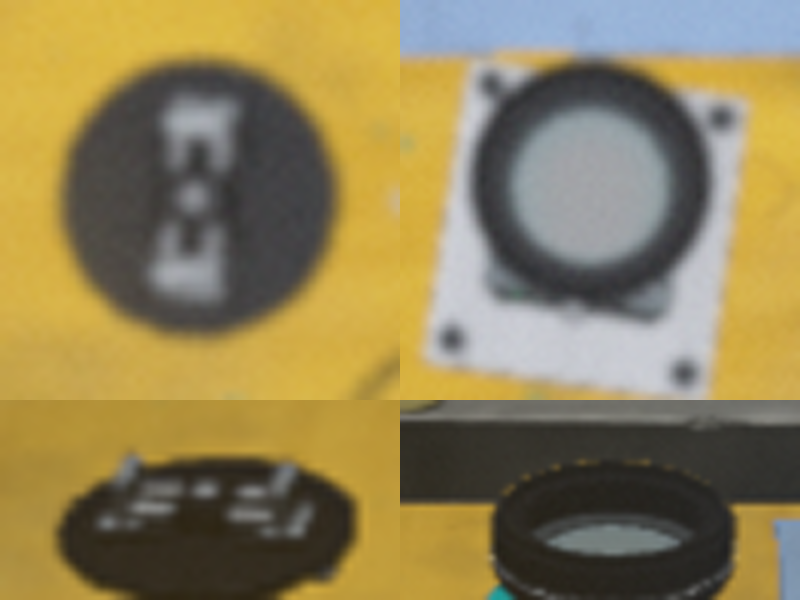

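```bash
cat >> h.py <<'E'
def blob(c,box,thr=80):
    u,v,w,h=box; g=cv2.resize(c['color'][v:v+h,u:u+w].min(2)*0+c['color'][v:v+h,u:u+w,0],None,fx=8,fy=8,interpolation=cv2.INTER_CUBIC)
    cs=cv2.findContours((g<thr*1.4).astype(np.uint8),0,1)[0]; k=max(cs,key=cv2.contourArea)
    k=cv2.convexHull(k).reshape(-1,2)
    return (k+.5)/8-.5+[u,v]
def circ(x,y,z,r,n=180):
    t=np.linspace(0,2*np.pi,n,endpoint=False); return np.c_[x+r*np.cos(t),y+r*np.sin(t),np.full(n,z)]
def cen(p): return np.array(cv2.fitEllipse(p.astype(np.float32)))
E
python3 - <<'E'
from h import *
import pickle
np.set_printoptions(precision=4,suppress=True)
C=pickle.load(open('c0.pkl','rb'));t,s=C['top'],C['side']
kt=blob(t,(240,265,47,50)); ks=blob(s,(255,230,46,25))
for n,k in(('t',kt),('s',ks)): print(n,k.min(0),k.max(0),cv2.fitEllipse(k.astype(np.float32)))
et=cv2.fitEllipse(kt.astype(np.float32))[0]; print('cap xy top@.0145',onz(t,et,.0145))
u=(ks[:,0].min()+ks[:,0].max())/2
for x,y in((onz(t,et,.015)[:2]),): 
    p=np.vstack([circ(x,y,.016,.04),circ(x,y,.012,.04)])
    for c in(t,s): q=proj(c,p); print(q.min(0),q.max(0))
a=np.array([238+199/8,265+105/8])-.5;b=np.array([238+190/8,265+295/8])-.5
A,B=onz(t,a,.031),onz(t,b,.031);print('tabs',A,B,np.linalg.norm(A-B),'yaw',np.degrees(np.arctan2(*(A-B)[[1,0]])), (A+B)/2)
# lens
f=400/66
H=[onz(t,np.array([(x-400)/f+305,y/f+190])-.5,.010) for x,y in((490,84),(722,118),(452,340),(684,373))]
m=np.mean(H,0);print('holes',np.array(H),m)
kl=blob(t,(308,185,62,56),70);el=cv2.fitEllipse(kl.astype(np.float32));print(el)
for z in(.115,.12,.125,.13,.135,.14):
    q=proj(s,circ(m[0],m[1],z,.042));r=proj(s,circ(m[0],m[1],z+.004,.039));g=proj(t,circ(m[0],m[1],z,.042))
    print(z,'side rim',q.min(0),q.max(0),'seal',r.min(0),r.max(0),'top',g.min(0),g.max(0),onz(t,el[0],z)[:2])
E
```

```text
t [245.9375 272.6875] [279.0625 305.9375] ((262.4429931640625, 289.3117370605469), (33.165565490722656, 33.554359436035156), 15.51827335357666)
s [258.6875 234.8125] [295.8125 254.4375] ((277.5032653808594, 244.21652221679688), (20.052852630615234, 37.473907470703125), 87.48362731933594)
cap xy top@.0145 [0.4624 0.298  0.0145]
[245.1037 271.9002] [279.9014 306.8569]
[258.4971 234.111 ] [295.6475 252.7252]
tabs [0.4888 0.2958 0.031 ] [0.4353 0.2981 0.031 ] 0.05359172091580708 yaw -2.489638594248632 [0.462 0.297 0.031]
holes [[0.6625 0.1652 0.01  ]
 [0.6479 0.0754 0.01  ]
 [0.5627 0.1807 0.01  ]
 [0.549  0.0918 0.01  ]] [0.6055 0.1283 0.01  ]
((334.988525390625, 220.0074462890625), (40.187286376953125, 43.23651885986328), 170.21743774414062)
0.115 side rim [317.838  226.9105] [366.2618 248.6151] seal [319.5238 225.6224] [364.5778 245.6404] top [315.9838 200.6871] [355.8679 240.1134] [0.6062 0.1302]
0.12 side rim [317.783  224.4172] [366.337  245.9458] seal [319.4733 223.1129] [364.6486 242.9658] top [315.9083 200.2228] [356.0038 239.854 ] [0.6054 0.1303]
0.125 side rim [317.7277 221.9111] [366.4125 243.2615] seal [319.4224 220.5904] [364.7197 240.2762] top [315.8321 199.7536] [356.1412 239.5918] [0.6046 0.1303]
0.13 side rim [317.6721 219.3921] [366.4885 240.562 ] seal [319.3713 218.0549] [364.7912 237.5714] top [315.755  199.2795] [356.28   239.3268] [0.6038 0.1304]
0.135 side rim [317.6162 216.8601] [366.5648 237.8472] seal [319.3199 215.5062] [364.863  234.8514] top [315.6771 198.8002] [356.4203 239.0589] [0.6031 0.1305]
0.14 side rim [317.56   214.3149] [366.6416 235.1171] seal [319.2682 212.9442] [364.9353 232.1159] top [315.5984 198.3158] [356.5621 238.7881] [0.6023 0.1305]
```

```bash
cat > d.py <<'E'
import sys
from h import *
from scipy.spatial.transform import Rotation as R
def delta(P,yaw):
    s=ctrl.get_state(); r=R.from_quat(s['tcp_rot']); y=np.radians(yaw)
    Y=np.array([np.cos(y),np.sin(y),0]); Z=np.array([0,0,-1.]); T=R.from_matrix(np.c_[np.cross(Y,Z),Y,Z])
    if (r.inv()*T).magnitude()>np.pi/2: T=R.from_matrix(np.c_[-np.cross(Y,Z),-Y,Z])
    return (r.inv()*T).as_rotvec(degrees=True).round(2), (r.inv().apply(np.array(P)-s['eef_pos'])*1000).round(1)
if __name__=='__main__':
    a=[float(v) for v in sys.argv[1:]]
    for i in range(0,len(a),4): print(a[i:i+4],*delta(a[i:i+3],a[i+3]))
E
python3 d.py .55 -.25 .25 -2.5 .4622 .2975 .2 -2.5
```

```text
[0.55, -0.25, 0.25, -2.5] [  0.    0.  -61.9] [ 388.  -211.9    3.4]
[0.4622, 0.2975, 0.2, -2.5] [  0.    0.  -61.9] [ 545.3 -743.6   53.3]
```

Careful with the scale: shifts go in shares of 800 mm and turns go in shares of 360 degrees. That gives: -743 mm / 800 = -0.9288, 545 mm / 800 = 0.6813, -62 degrees / 360 = -0.1722.

Call:
send_rows --rows "0 0 -0.1722 0.485 -0.265 0.0038 1;0 0 -0.1722 0.485 -0.265 0.0038 1;0 0 -0.1722 0.485 -0.265 0.0038 1;0 0 -0.1722 0.485 -0.265 0.0038 1;0 0 -0.1722 0.485 -0.265 0.0038 1;0 0 -0.1722 0.485 -0.265 0.0038 1;0 0 -0.1722 0.485 -0.265 0.0038 1;0 0 -0.1722 0.6813 -0.9288 0.0663 1" --grip_force 22

```text
time: 1.8
eef_pos: [0.5399, -0.1906, 0.2453]
tcp_rot: [0.721, 0.693, 0.001, 0.001]
contact_force: [1.0, 0.4, 0.2]
opening: 0.999
finger_force: 0.0
```

```bash
python3 d.py .4622 .2975 .1 -2.5; python3 -c "
from plant import ctrl;s=ctrl.get_state();print(s['qpos'],s['time'])"
```

```text
[0.4622, 0.2975, 0.1, -2.5] [0.13 0.04 0.16] [484.7 -97.9 144.7]
[-5.16775050e-01  6.77373804e-02  1.84189808e+00  4.83464656e-04
  1.22971756e+00 -4.76063986e-01] 1.8
```

Scaled: 485 mm / 800 = 0.6063, -98 mm / 800 = -0.1225.

Call:
send_rows --rows "0 0 0 0.6063 -0.1225 0.05 1;0 0 0 0.6063 -0.1225 0.05 1;0 0 0 0.6063 -0.1225 0.05 1;0 0 0 0.6063 -0.1225 0.05 1;0 0 0 0.6063 -0.1225 0.05 1;0 0 0 0.6063 -0.1225 0.05 1;0 0 0 0.6063 -0.1225 0.05 1;0 0 0 0.6063 -0.1225 0.05 1"

```text
time: 2.8
eef_pos: [0.4596, 0.2987, 0.2051]
tcp_rot: [0.722, 0.692, 0.001, 0.0]
contact_force: [0.4, -0.0, -0.5]
opening: 0.995
finger_force: 0.0
```

```bash
python3 d.py .4622 .2975 .1 -2.5; python3 d.py .4622 .2975 .06 -2.5
```

```text
[0.4622, 0.2975, 0.1, -2.5] [ 0.07 -0.03  0.12] [ -1.1   2.5 105.1]
[0.4622, 0.2975, 0.06, -2.5] [ 0.07 -0.03  0.12] [ -1.2   2.4 145.1]
```

Scaled: 135 mm / 800 = 0.1688, 100 mm / 800 = 0.125.

Call:
send_rows --rows "0 0 0 -0.0006 0.0013 0.0625 1;0 0 0 -0.0006 0.0013 0.125 1;0 0 0 -0.0006 0.0013 0.1688 1;0 0 0 -0.0006 0.0013 0.1688 1;0 0 0 -0.0006 0.0013 0.1688 1"

```text
time: 3.42
eef_pos: [0.4623, 0.2965, 0.0714]
tcp_rot: [0.722, 0.692, 0.001, 0.0]
contact_force: [-0.2, -0.9, -0.1]
opening: 1.001
finger_force: 0.0
```

```bash
python3 - <<'E'
from h import *
c=ctrl.read_camera('side'); s=ctrl.get_state(); print(s['eef_pos'],s['contact_force'])
cv2.imwrite('pics/g1.png',cv2.resize(c['color'][180:270,220:340,::-1],None,fx=6,fy=6,interpolation=cv2.INTER_CUBIC))
E
python3 d.py .4622 .2975 .041 -2.5
```

```text
[0.4627732  0.29660176 0.07209207] [-0.13330178  0.25295898  1.12454739]
[0.4622, 0.2975, 0.041, -2.5] [ 0.21 -0.1   0.09] [ 0.8 -0.7 31.1]
```

View pics/g1.png

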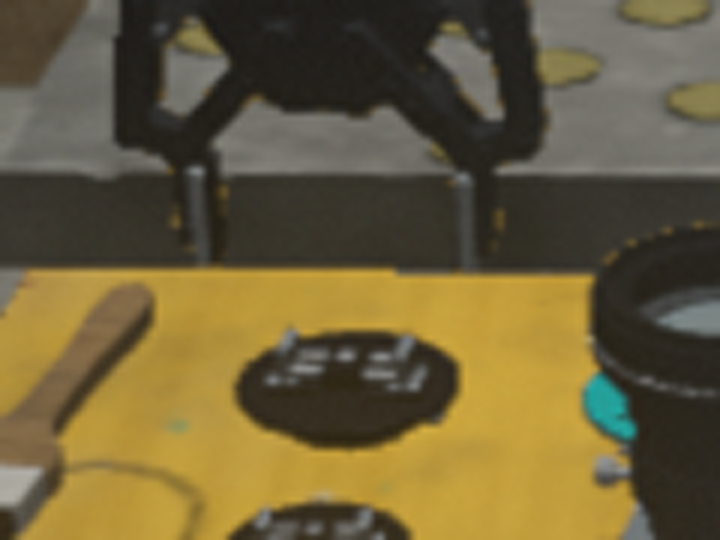

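Side view: the open fingers hang above the cap, with tips at about px (254,224) and (298,225). The tabs are centred near px 278. I'll compare this with the projection.

```bash
python3 - <<'E'
from h import *
c=ctrl.read_camera('side')
for z in (.05,.056,.062,.068): print(z,proj(c,[.4628,.2966,z]).round(1))
print(proj(c,[[.4622,.2975,.031],[.4622,.2975,.016]]).round(1))
E
```

```text
0.05 [[276.3 228.4]]
0.056 [[276.1 225.8]]
0.062 [[276.  223.3]]
0.068 [[275.8 220.7]]
[[276.6 236.2]
 [277.  242.4]]
```

Scaled: 31 mm / 800 = 0.0388, 15 mm / 800 = 0.0188.

Call:
send_rows --rows "0 0 0 0.0013 -0.0006 0.0188 1;0 0 0 0.0013 -0.0006 0.0388 1;0 0 0 0.0013 -0.0006 0.0388 1;0 0 0 0.0013 -0.0006 0.0388 0.3;0 0 0 0.0013 -0.0006 0.0388 0.1;0 0 0 0.0013 -0.0006 0.0388 0.1" --grip_force 22

```text
time: 4.28
eef_pos: [0.4612, 0.2972, 0.0395]
tcp_rot: [0.722, 0.692, 0.001, 0.0]
contact_force: [0.8, 0.5, 2.0]
opening: 0.552
finger_force: 3.4
```

Call:
send_rows --rows "0 0 0 0 0 0 -0.1;0 0 0 0 0 0 -0.3;0 0 0 0 0 0 -0.6;0 0 0 0 0 0 -1;0 0 0 0 0 0 -1;0 0 0 0 0 0 -1" --grip_force 22

```text
time: 5.03
eef_pos: [0.4617, 0.2974, 0.0414]
tcp_rot: [0.722, 0.692, 0.001, 0.0]
contact_force: [-2.8, -1.9, 11.7]
opening: 0.364
finger_force: 22.1
```

Scaled: -155 mm / 800 = -0.1938, -120 mm / 800 = -0.15.

Call:
send_rows --rows "0 0 0 0 0 -0.0125 -1;0 0 0 0 0 -0.05 -1;0 0 0 0 0 -0.1 -1;0 0 0 0 0 -0.15 -1;0 0 0 0 0 -0.1938 -1;0 0 0 0 0 -0.1938 -1;0 0 0 0 0 -0.1938 -1"

```text
time: 5.9
eef_pos: [0.4599, 0.2967, 0.1925]
tcp_rot: [0.722, 0.692, -0.001, -0.0]
contact_force: [-0.6, 0.2, -1.4]
opening: 0.35
finger_force: 23.2
```

```bash
python3 - <<'E'
from h import *
np.set_printoptions(precision=4,suppress=True)
E_=[];F=[]
for i in range(6):
    c=ctrl.read_camera('side'); s=ctrl.get_state(); E_.append(s['eef_pos']);F.append(s['contact_force'])
print(np.array(E_),np.mean(F,0),s['opening'],s['finger_force'])
p=s['eef_pos']; print(proj(c,p),proj(c,p-[0,0,.024]))
u,v=proj(c,p)[0].astype(int); print(u,v); 
cv2.imwrite('pics/g2.png',cv2.resize(c['color'][v-50:v+50,u-60:u+60,::-1],None,fx=6,fy=6,interpolation=cv2.INTER_CUBIC))
E
```

```text
[[0.4596 0.2966 0.1918]
 [0.4595 0.2965 0.1915]
 [0.4596 0.2966 0.1916]
 [0.4598 0.2966 0.1918]
 [0.46   0.2967 0.1922]
 [0.4602 0.2968 0.1925]] [-0.0175  0.3651 -0.8253] 0.35611883490986196 23.173336386680603
[[270.878  164.0114]] [[271.622  175.4348]]
270 164
```

View pics/g2.png

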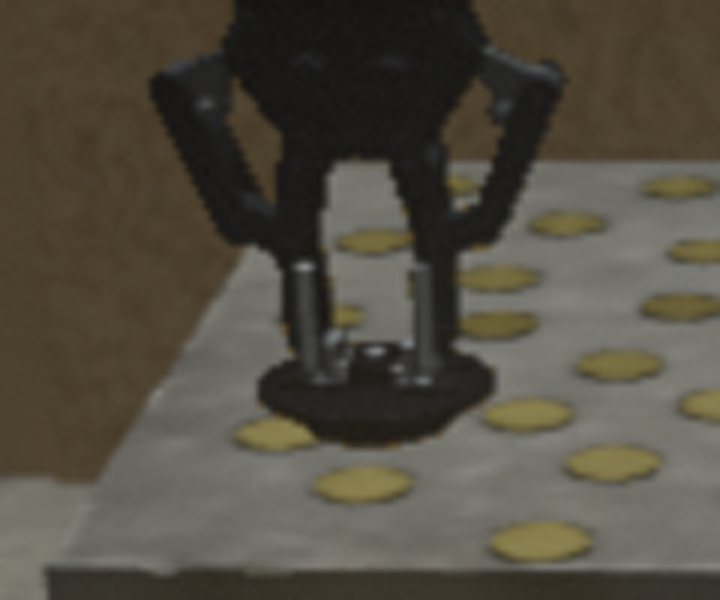

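The cap is held level, with the flange spanning px 253 to 293 and both tabs squeezed. Next I'll carry it over the lens.

```bash
python3 d.py .605 .1283 .205 -2.5
```

```text
[0.605, 0.1283, 0.205, -2.5] [-0.12  0.05  0.1 ] [-162.3  151.7  -12.7]
```

Scaled: -162 mm / 800 = -0.2025, 152 mm / 800 = 0.19.

Call:
send_rows --rows "0 0 0 0 0 -0.0163 -1;0 0 0 -0.05 0.0475 -0.0163 -1;0 0 0 -0.1 0.0938 -0.0163 -1;0 0 0 -0.15 0.14 -0.0163 -1;0 0 0 -0.1875 0.175 -0.0163 -1;0 0 0 -0.2025 0.19 -0.0163 -1;0 0 0 -0.2025 0.19 -0.0163 -1;0 0 0 -0.2025 0.19 -0.0163 -1"

```text
time: 7.2
eef_pos: [0.605, 0.13, 0.2068]
tcp_rot: [0.721, 0.693, -0.0, -0.0]
contact_force: [-0.6, 0.1, -1.9]
opening: 0.356
finger_force: 23.2
```

```bash
cat > look.py <<'E'
from h import *
import sys
np.set_printoptions(precision=4,suppress=True)
P=[];F=[]
for i in range(6):
    c=ctrl.read_camera('side'); s=ctrl.get_state(); P.append(s['eef_pos']);F.append(s['contact_force'])
p=np.mean(P,0); print(s['time'],p,np.ptp(P,0),np.mean(F,0),s['opening'],s['finger_force'])
for h in(.024,.040): q=proj(c,circ(p[0],p[1],p[2]-h,.04 if h==.024 else .0285)); print(h,q.min(0),q.max(0))
q=proj(c,circ(.6055,.1283,.133,.042)); print('rim',q.min(0),q.max(0))
cv2.imwrite('pics/'+sys.argv[1],cv2.resize(c['color'][150:250,285:405,::-1],None,fx=6,fy=6,interpolation=cv2.INTER_CUBIC))
E
python3 look.py h1.png
```

```text
7.5 [0.6051 0.1299 0.2069] [0.0005 0.0006 0.0001] [-0.08   -0.3987 -0.5665] 0.35356205494579074 23.164649605751038
0.024 [318.0583 192.0205] [365.8207 210.1567]
0.04 [325.0277 202.9897] [358.7404 216.3386]
rim [317.6288 217.8665] [366.5225 238.9254]
```

View pics/h1.png

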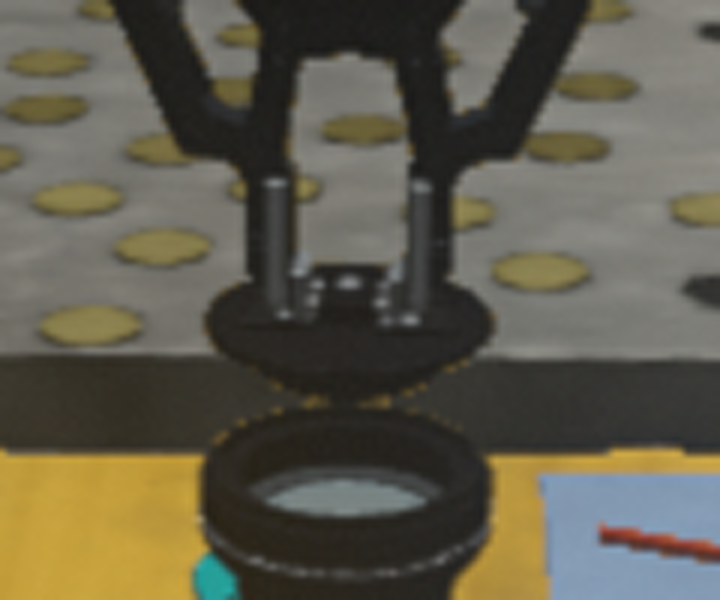

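Side view: the flange centre is at px 343.2 and the rim centre at px 342.5. The cap is therefore about 1 mm too far in +x, and the rim is at z≈0.133. I'll correct and lower it to just above the mouth.

Scaled: 29 mm / 800 = 0.0363, -1.6 mm / 800 = -0.002.

Call:
send_rows --rows "0 0 0 -0.002 -0.0011 0 -1;0 0 0 -0.002 -0.0011 0 -1;0 0 0 -0.002 -0.0011 0.0125 -1;0 0 0 -0.002 -0.0011 0.025 -1;0 0 0 -0.002 -0.0011 0.0338 -1;0 0 0 -0.002 -0.0011 0.0363 -1;0 0 0 -0.002 -0.0011 0.0363 -1;0 0 0 -0.002 -0.0011 0.0363 -1"

```text
time: 8.5
eef_pos: [0.6051, 0.1273, 0.1782]
tcp_rot: [0.722, 0.692, 0.0, 0.0]
contact_force: [-0.2, 0.1, -0.5]
opening: 0.357
finger_force: 23.2
```

```bash
sed -i 's/150:250/170:250/' look.py; python3 look.py h2.png
```

```text
8.8 [0.605  0.1273 0.1781] [0.0002 0.     0.0003] [-0.0836  0.0377 -0.5115] 0.3553604900072816 23.168906271457672
0.024 [318.2212 207.7054] [365.371  227.0444]
0.04 [325.1007 218.5986] [358.3855 232.7755]
rim [317.6288 217.8665] [366.5225 238.9254]
```

View pics/h2.png

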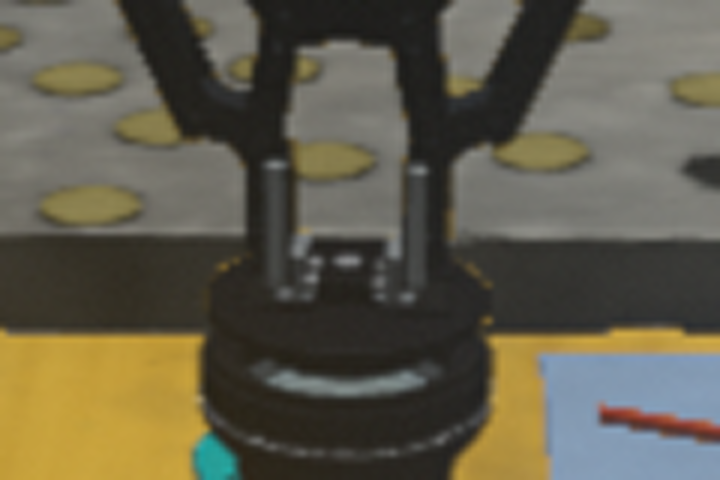

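Side view: the flange spans crop 208–490 against rim 203–492, so it is centred within about 0.3 mm. Now lowering it in.

Scaled: 7 mm / 800 = 0.0088, 5 mm / 800 = 0.0063.

Call:
send_rows --rows "0 0 0 0.0006 -0.0004 0 -1;0 0 0 0.0006 -0.0004 0.0038 -1;0 0 0 0.0006 -0.0004 0.0063 -1;0 0 0 0.0006 -0.0004 0.0088 -1;0 0 0 0.0006 -0.0004 0.0088 -1"

```text
time: 9.43
eef_pos: [0.6043, 0.1278, 0.1704]
tcp_rot: [0.722, 0.692, -0.0, -0.0]
contact_force: [-0.2, -1.2, -0.8]
opening: 0.36
finger_force: 23.2
```

Scaled: 3 mm / 800 = 0.0038, 2 mm / 800 = 0.0025.

Call:
send_rows --rows "0 0 0 0 0 0.0013 -1;0 0 0 0 0 0.0025 -1;0 0 0 0 0 0.0038 -1;0 0 0 0 0 0.0038 -1"

```text
time: 9.93
eef_pos: [0.6045, 0.1277, 0.1677]
tcp_rot: [0.722, 0.692, -0.0, -0.0]
contact_force: [-0.6, -0.6, -1.0]
opening: 0.359
finger_force: 23.2
```

Scaled: 1.5 mm / 800 = 0.0019, 0.7 mm / 800 = 0.0009.

Call:
send_rows --rows "0 0 0 0 0 0.0009 -1;0 0 0 0 0 0.0019 -1;0 0 0 0 0 0.0019 -1;0 0 0 0 0 0.0019 -1"

```text
time: 10.42
eef_pos: [0.6046, 0.1278, 0.1666]
tcp_rot: [0.722, 0.692, 0.0, 0.0]
contact_force: [-1.1, -0.6, 0.9]
opening: 0.361
finger_force: 23.6
```

```bash
python3 look.py h3.png
```

```text
10.725 [0.6046 0.1277 0.1665] [0.     0.     0.0002] [-1.2573 -0.1994  1.7353] 0.35598246820004975 23.699844181537628
0.024 [318.1322 213.6201] [364.9552 233.3609]
0.04 [324.9656 224.4633] [358.0221 238.9142]
rim [317.6288 217.8665] [366.5225 238.9254]
```

Scaled: 1 mm / 800 = 0.0013, 0.5 mm / 800 = 0.0006.

Call:
send_rows --rows "0 0 0 0 0 0.0006 -1;0 0 0 0 0 0.0013 -1;0 0 0 0 0 0.0013 -1;0 0 0 0 0 0.0013 -1"

```text
time: 11.22
eef_pos: [0.6046, 0.1278, 0.1655]
tcp_rot: [0.722, 0.692, 0.0, 0.0]
contact_force: [-1.8, 0.2, 3.9]
opening: 0.354
finger_force: 24.1
```

```bash
python3 look.py h3.png
```

```text
11.525 [0.6046 0.1278 0.1654] [0.     0.     0.0001] [-2.0931 -0.7358  3.8612] 0.3558121945781157 24.106878340244293
0.024 [318.1525 214.1461] [364.9488 233.9233]
0.04 [324.9818 224.9853] [358.0197 239.4612]
rim [317.6288 217.8665] [366.5225 238.9254]
```

Scaled: 1.5 mm / 800 = 0.0019, 1 mm / 800 = 0.0013.

Call:
send_rows --rows "0 0 0 0 -0.0005 0.0006 -1;0 0 0 0 -0.0005 0.0013 -1;0 0 0 0 -0.0005 0.0019 -1;0 0 0 0 -0.0005 0.0019 -1"

```text
time: 12.02
eef_pos: [0.6045, 0.1278, 0.1644]
tcp_rot: [0.722, 0.692, 0.0, 0.0]
contact_force: [-1.2, -0.7, 6.4]
opening: 0.358
finger_force: 24.5
```

```bash
python3 look.py h3.png
```

```text
12.325 [0.6046 0.1277 0.1645] [0. 0. 0.] [-1.5412 -0.7686  5.9155] 0.35509036427102636 24.489842355251312
0.024 [318.1432 214.6433] [364.9148 234.4551]
0.04 [324.9691 225.4789] [357.9897 239.9784]
rim [317.6288 217.8665] [366.5225 238.9254]
```

Call:
send_rows --rows "0 0 0 0 0 0.0005 -1;0 0 0 0 0 0.0009 -1;0 0 0 0 0 0.0009 -1"

```text
time: 12.7
eef_pos: [0.6046, 0.1277, 0.164]
tcp_rot: [0.722, 0.692, 0.0, 0.0]
contact_force: [-1.8, -0.8, 5.6]
opening: 0.356
finger_force: 24.7
```

```bash
python3 look.py h3.png
```

```text
13.0 [0.6046 0.1278 0.164 ] [0. 0. 0.] [-1.9538 -0.7182  6.919 ] 0.35775978082192067 24.66970682144165
0.024 [318.149  214.8737] [364.9089 234.7013]
0.04 [324.9731 225.7075] [357.9855 240.2179]
rim [317.6288 217.8665] [366.5225 238.9254]
```

Net press is about 7.6 N. I'll release in steps and lower slightly as I go, because the pads swing back while opening.

Scaled: 0.3 mm / 800 = 0.0004.

Call:
send_rows --rows "0 0 0 0 0 0.0004 -0.22;0 0 0 0 0 0.0004 -0.18;0 0 0 0 0 0.0004 -0.18"

```text
time: 13.38
eef_pos: [0.605, 0.1277, 0.1637]
tcp_rot: [0.722, 0.692, 0.001, 0.001]
contact_force: [-0.7, -1.0, 5.6]
opening: 0.41
finger_force: 7.0
```

```bash
python3 look.py h3.png
```

```text
13.675 [0.605  0.1277 0.1637] [0.     0.     0.0001] [-0.9769 -0.0457  5.6263] 0.4150050271390023 7.020824700593948
0.024 [318.381 215.046] [365.1372 234.8873]
0.04 [325.2023 225.8794] [358.212  240.3992]
rim [317.6288 217.8665] [366.5225 238.9254]
```

Scaled: 1 mm / 800 = 0.0013, 0.5 mm / 800 = 0.0006.

Call:
send_rows --rows "0 0 0 0 0 0.0006 -0.18;0 0 0 0 0 0.0013 -0.18;0 0 0 0 0 0.0013 -0.18"

```text
time: 14.05
eef_pos: [0.6051, 0.1277, 0.1631]
tcp_rot: [0.722, 0.692, 0.001, 0.001]
contact_force: [-1.3, -0.1, 6.1]
opening: 0.409
finger_force: 7.0
```

```bash
python3 look.py h3.png
```

```text
14.35 [0.6051 0.1277 0.1631] [0. 0. 0.] [-0.6793 -0.921   7.0412] 0.4100489061031914 7.028691619634628
0.024 [318.4943 215.3379] [365.237  235.1997]
0.04 [325.3124 226.1694] [358.3127 240.7032]
rim [317.6288 217.8665] [366.5225 238.9254]
```

Scaled: 1.4 mm / 800 = 0.0018, 1.2 mm / 800 = 0.0015.

Call:
send_rows --rows "0 0 0 0 0 0.0008 -0.12;0 0 0 0 0 0.0015 -0.06;0 0 0 0 0 0.0018 0;0 0 0 0 0 0.0018 0"

```text
time: 14.85
eef_pos: [0.6051, 0.1277, 0.1618]
tcp_rot: [0.722, 0.692, 0.001, 0.001]
contact_force: [-1.7, -0.5, 7.6]
opening: 0.501
finger_force: 4.4
```

```bash
python3 look.py h3.png
```

```text
15.15 [0.6051 0.1277 0.1618] [0. 0. 0.] [-1.517  -1.0381  7.3578] 0.498895790785239 4.432997032999992
0.024 [318.4685 215.995 ] [365.1776 235.9019]
0.04 [325.2821 226.8215] [358.2589 241.3862]
rim [317.6288 217.8665] [366.5225 238.9254]
```

Call:
send_rows --rows "0 0 0 0 0 0 0.15;0 0 0 0 0 0 0.4;0 0 0 0 0 0 0.5;0 0 0 0 0 0 0.5"

```text
time: 15.65
eef_pos: [0.6039, 0.1278, 0.1598]
tcp_rot: [0.722, 0.692, -0.0, -0.0]
contact_force: [0.6, -0.0, -0.1]
opening: 0.75
finger_force: 0.0
```

```bash
python3 look.py h4.png
```

```text
15.95 [0.6041 0.1278 0.1602] [0.0002 0.     0.0004] [-0.063   0.2146 -0.0409] 0.7498072181777817 0.0
0.024 [317.9117 216.7913] [364.5717 236.7501]
0.04 [324.7239 227.6104] [357.6665 242.2103]
rim [317.6288 217.8665] [366.5225 238.9254]
```

View pics/h4.png

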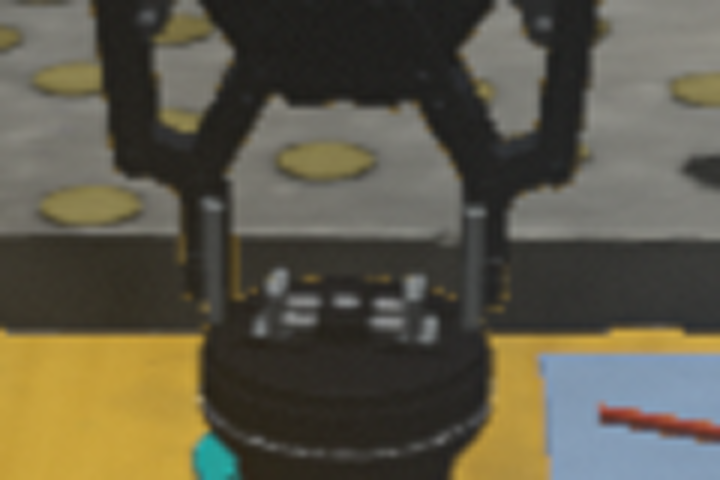

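The cap sits flush and level in the mouth with both tabs sprung out, and the fingers are clear. Retracting straight up.

Scaled: -180 mm / 800 = -0.225, -120 mm / 800 = -0.15.

Call:
send_rows --rows "0 0 0 0 0 -0.0038 0.6;0 0 0 0 0 -0.0125 0.7;0 0 0 0 0 -0.0375 0.7;0 0 0 0 0 -0.0875 0.7;0 0 0 0 0 -0.1375 0.7;0 0 0 -0.075 -0.05 -0.15 0.7;0 0 0 -0.15 -0.1 -0.15 0.7;0 0 0 -0.225 -0.15 -0.15 0.7"

```text
time: 16.95
eef_pos: [0.4933, -0.0245, 0.2826]
tcp_rot: [0.721, 0.693, 0.001, 0.002]
contact_force: [-0.5, -1.5, 0.6]
opening: 0.849
finger_force: 0.0
```

Scaled: -120 mm / 800 = -0.15, -60 mm / 800 = -0.075.

Call:
send_rows --rows "0 0 0 -0.075 0 0 0.7;0 0 0 -0.15 0 0 0.7;0 0 0 -0.15 0 0 0.7"

```text
time: 17.32
eef_pos: [0.4888, -0.1468, 0.2823]
tcp_rot: [0.724, 0.69, 0.0, 0.002]
contact_force: [0.9, 0.6, -0.1]
opening: 0.847
finger_force: 0.0
```

```bash
python3 - <<'E'
from h import *
c=ctrl.read_camera('top'); d=ctrl.read_camera('side')
f=lambda c,u,v,w,h: cv2.resize(c['color'][v:v+h,u:u+w,::-1],(400,400),interpolation=cv2.INTER_CUBIC)
cv2.imwrite('pics/end.png',np.hstack([f(c,305,190,66,66),f(d,307,195,70,70)]))
E
```

```text
(no output)
```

View pics/end.png

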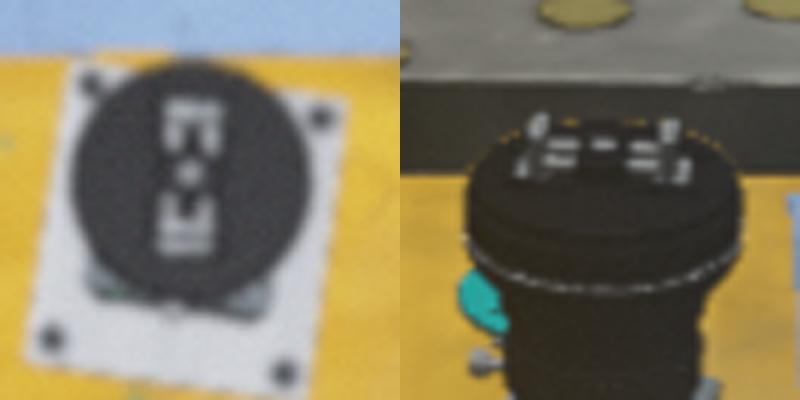

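In the end views the cap sits level and centred: the top crop has its centre dot at (190,173) inside the round rim. Both tabs are sprung out evenly, about 45 mm over their outer faces. Handing in.

```bash
python3 -c "
from plant import ctrl;print(ctrl.sign_off())"
```

```text
the job is handed in; nothing more can be done
None
```

The dust cap is in the lens mouth, level and centred in the final pictures, with both tabs sprung out under the rim; I pressed it at about 8 N and handed the job in at about 17 s, but the hand-in gave no verdict.

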